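Time the slat-feed pulley and lock it with its pin

TASK

The feed drive of the slat sander must be set to its timing position and locked. Slowly turn the pulley by its rim until the white mark on it faces the red pointer; only then take the orange-headed locking pin out of its wooden stand and put it through the hole in the pulley's flange into the bore of the housing, feeling gently for the bore (it may lie a few millimetres to either side) and never forcing the pin, until its head sits fully home on the pulley. Let go, leaving the mark facing the pointer, and leave the other things on the bench where they are.

Things in the scene. Friction and masses are not known exactly. Their poses are not given: they have to be found in the camera images.
- housing: Green cast housing of the feed drive, a fixed block 220 x 220 x 50 mm (x, y, z) on the bench. Origin at the centre of its underside; z up and along the pulley's axle; the red pointer stands on its -x edge. Next to the pointer, under the pulley's flange, a brass bush with the lock bore is let flush into its top.
- pulley: Flanged pulley, 54 to 90 mm above the bench, origin on the axle at its underside, x away from the mark. It turns both ways on the vertical axle, without stops, with a drag of about 0.25 N m (4 to 5 N at the rim), and stays where it is left. Round its foot runs a flat dark grey flange of radius 95 mm, 10 mm thick, its top 64 mm above the bench.
- pulley_centre (a point): On the axle, level with the rim's top, 90 mm above the bench; turns with the pulley. The dark toothed rim is an upright ring 13 mm thick (radii 47 to 60 mm) standing 26 mm above the flange outside it and above the dark web inside it: it can be pinched from above anywhere round it. Hub: radius 14 mm, to 80 mm above the bench.
- mark (a point): White line 4 mm wide across the tops of rim and flange; the point is on the flange, 92 mm from the axle, 64 mm above the bench. On the same radius, 78 mm from the axle, the flange has its only hole, vertical, right through, 14 mm in diameter, for the pin. The mark starts 0.6 to 1.7 rad anticlockwise (from above) of the pointer.
- pointer (a point): Middle of the inner face of the fixed red pointer, a block 16 mm wide, to 66 mm above the bench; the point is 64 mm above the bench, 98 mm from the axle, 3 mm outside the flange. Frame as the housing's: x points from it to the axle. The mark faces it when it lies on that line, 6 mm from the pointer.
- lock_bore (a point): Nominal centre of the lock bore's mouth, 50 mm above the bench, 78 mm from the axle towards the pointer; frame as the housing's. Bore 13.2 mm in diameter, 22 mm deep or more, no chamfer. The real bore lies up to 4.5 mm off along y, either way, unmeasured: feel for it with the pin in the flange's hole, which takes the pulley along (about 3 N sideways).
- pin_grip (a point): Point on the axis of the loose upright locking pin where its head is best held: 88 mm above the tip, 12 mm below the top. Pin 100 mm long, about 80 g: steel shaft 12 mm in diameter, 34 mm long (0.3 mm chamfer), below an orange round head 22 mm in diameter, 66 mm long, whose flat underside rests on the pulley's flange when home. z along the pin, to the head.
- pin_tip (a point): Centre of the lower end of the pin's shaft. It is 30 mm above the bench when the pin is fully home in the drive, and 6 mm above it when the pin is in its stand.
- stand: Fixed wooden block 70 x 70 x 40 mm with a 15 mm vertical hole through its middle in which the pin stands, head underside on the block. Origin at the centre of its underside.
- tin: Closed tin of nails with a blue band, 66 mm in diameter, 75 mm tall, loose; leave it alone. Origin at the centre of its underside.
- roll: Reddish brown roll of sanding belt standing on end, 110 mm in diameter, 100 mm tall, loose; leave it alone. Origin at the centre of its underside.
- offcut: Pale wooden offcut 40 x 110 x 35 mm, loose; leave it alone. Origin at the centre of its underside.
- nailer: Olive-green brad nailer standing on its black magazine, about 190 x 55 x 140 mm, loose; leave it alone. Origin under its olive head, x along the magazine.
Mind the look-alikes: they are no part of the job. What is meant by the part that bears pin_grip is not yellow, and is the smaller of those in its own colour.

How it is judged:
By the outcome, as a careful person would: the job done as asked, in the order asked, and still so for the second after the job is handed in, with the robot touching nothing.
It also fails if it takes over 72 s, if anything falls off the work surface, if the arm or the gripper's body presses on something with over 40 N, if the wrist force passes 120 N, or if a joint passes its speed limit or range.

ROBOT

A 7-joint arm with a two-finger parallel gripper is mounted at the origin on the work surface. World frame = base frame: x ahead of the robot, y to its left, z up, the work surface at z = 0. Lengths are in m, angles in rad, forces in N, time in s.
With the tool pointing down it reaches from about 0.4 to 0.85 m from the base axis. Payload 10.4 kg.
Tool frame: the origin (TCP) lies at the very end of the fingers, on their centre line; the grasp point (between the pads) lies manip.hold_point_z behind it (manip.hold_point_z is the distance from the TCP to the grasp point, in m); z points along the fingers, y is the direction in which the jaws open and shut (so a half turn about z gives the same grasp; the last joint's range is limited). The gripper opens to 85 mm and grips with 20 to 120 N. Pads are 22 mm wide; open, the fingers measure 114 mm over their backs; the gripper's body (76 mm by 85 mm) begins 54 mm behind the grasp point. The pads swing forward as they close: fully open they stand 13 mm farther back than shut.
Start: joints at [-1.205, 0.332, -0.065, 1.46, 0.022, 1.35, -0.088], TCP at [0.237, 0.578, 0.231] pointing down, gripper open.
Joint ranges: [-2.6, 2.6], [-0.5, 2.12], [-1.47, 1.34], [0.16, 2.42], [-1.27, 4.41], [0.06, 2.06], [-2.6, 2.6]. Speed limits (rad/s): [2.22, 2.22, 2.79, 2.79, 3.14, 3.14, 3.14].

INTERFACE

Orientations are given as a unit quaternion [x, y, z, w].
In Python, from workcell import manip gives the robot as it stands.
- The arm moves only by the tool jog_arm, never from a script. Its arguments are lists of equal length, an entry for each row: "translation": the shift along the world's x, y, z in mm, a list of three; "turn": the turn about the world's z in degrees. In form: {"translation": [[x, y, z], ...], "turn": [turn, ...]}. A call has 1 to 12 rows; each row is the pose to reach, as a shift and turn from the pose measured when the call began; what a row does not reach only later rows make up. A row lasts 1/12 s, in which the tool goes at most 41.7 mm and 7.16 degrees, less where a joint would pass 70% of its speed; a pose out of reach is approached as far as the arm can. A call with a gripper value outside its range is refused whole. "grip" is the finger opening in mm, from 0 to 85.4, set as the call begins (left out, the last holds). The fingers move at their own pace and stop on an object; "grip_force" is the grip in N (left out, the last holds). Time passes only in rows, so rows that repeat a pose let the fingers close. It gives the time, the measured TCP pose, the force and the opening at its end, in the units of the state.
- manip.get_obs(): the state, without advancing time (a new reading comes with each control period).
- manip.camera(name): name is "scene" or "top"; returns a dict with "frame" (400x640x3 uint8, red, green, blue), "mtx" (3x3 intrinsics, pixels), "pose" (4x4, takes a point from camera to world coordinates). Camera axes: x right, y down, z forward; pixel columns grow to the right and rows downward; lengths in m; the calibration is good to about 2 mm. A picture is of the moment at which its call begins. There is no depth.
- manip.hand_in(): hands the job in, once; it reports no verdict.
Trained networks look in a picture, given as the dict that the camera call returned (one of the last four; its "shot" number tells which), for a name from the list of things; names that differ only in an ending like _2 or _b are one class to them, and where a whole thing is asked for, a point or a joint stands for the part that bears it (a point fixed in the world has none). Each returns a list of dicts, best first, with "confidence" (0 to 1); they miss things now and then, are a little off and sometimes report something else, mostly with a low value. They report only what shows in the picture. A call takes as long as a camera call. They do not tell look-alikes from the thing itself.
- manip.outline_of(picture, label): "mask" (400x640 bool, what is visible of it) and "extent" ([left, top, right, bottom] in pixels, round what is visible of it).
- manip.pinpoint(picture, label): "at" ([column, row] in pixels: a listed point, or the origin of a listed thing).
The state is a dict: "clock": time; "joint_pos": joint angles; "joint_velocities": joint speeds; "tau": joint torques, N m; "position": TCP position; "ee_rot": TCP orientation; "ft_force": force on the tool from outside, world axes, zero at the start; "torque": the same for the moment, N m; "grip_width": opening from 0.0 (shut) to 1.0 (fully open).
Only numpy, scipy, OpenCV 4.12 (cv2) and the standard library are available. Lean on these libraries where they do the work, as an engineer would, in place of code of your own. Each camera call takes 0.05 s, during which the arm holds its last target. There are 200 camera calls.

## Working session

There is one attempt and no reset: what is moved stays moved. The work goes in short steps, Python scripts to look and compute and a tool call to move; the robot and the scene stay as the last step left them, time stands still between calls to the robot, and variables do not carry over. Pictures are saved under pics/ and viewed, about 8 in all and at most 12, crops included, and the job is handed in when it is done.

Besides the shell and the picture viewer there is one more tool, called as name([rows], argument=value, ...), one row to a line, values as JSON. jog_arm: Moves the arm, as the interface text tells. Its arguments: {"type":"object","properties":{"translation":{"type":"array"},"turn":{"type":"array"},"grip":{"type":"number"},"grip_force":{"type":"number"}},"required":["translation","turn"]}

```bash
mkdir -p pics; cat > h.py <<'E'
import numpy as np, cv2
from workcell import manip
def ray(pic,px,z):
    K=np.array(pic["mtx"]);T=np.array(pic["pose"])
    d=T[:3,:3]@np.linalg.solve(K,[px[0],px[1],1]);o=T[:3,3]
    return o+d*(z-o[2])/d[2]
def proj(pic,p):
    K=np.array(pic["mtx"]);T=np.array(pic["pose"])
    c=K@(T[:3,:3].T@(np.array(p)-T[:3,3]));return c[:2]/c[2]
def save(pic,n): cv2.imwrite(f"pics/{n}.png",pic["frame"][:,:,::-1])
E
python3 - <<'E'
from h import *
o=manip.get_obs();print(o,manip.hold_point_z)
Z=dict(housing=0,pulley=.054,pulley_centre=.09,mark=.064,pointer=.064,lock_bore=.05,pin_grip=.094,pin_tip=.006,stand=0)
for c in("top","scene"):
    p=manip.camera(c);save(p,c+"0")
    print(c,np.array(p["pose"])[:3,3])
    for l,z in Z.items():
        print(l,[(np.round(d["at"]),round(d["confidence"],2),np.round(ray(p,d["at"],z)[:2],4)) for d in manip.pinpoint(p,l)[:4]])
E
```

```text
{'clock': 0.0, 'joint_pos': array([-1.20458704,  0.33289911, -0.06469797,  1.46094415,  0.02161244,
        1.34986556, -0.08852783]), 'joint_velocities': array([ 0.00250605, -0.00112943,  0.00080985, -0.00181614,  0.0017273 ,
       -0.002219  , -0.00045849]), 'tau': array([-1.31151650e-03, -6.25446939e+01,  4.80484392e-02, -3.91605949e+01,
        1.59873714e-02,  9.93533875e-03,  3.04289961e-05]), 'position': array([0.23679976, 0.5780084 , 0.23049755]), 'ee_rot': array([ 1.93185306e-01,  9.81162032e-01, -7.03144061e-04, -9.92681944e-05]), 'ft_force': array([-0.22865613,  1.00122602,  0.14236839]), 'torque': array([ 0.03306991, -0.01585929, -0.0284674 ]), 'grip_width': 1.000582554328606} 0.0187
top [ 0.5437436  -0.05282011  1.26252254]
housing [(array([306., 212.]), 0.64, array([ 0.5777, -0.0206]))]
pulley [(array([304., 212.]), 0.91, array([ 0.5771, -0.0158]))]
pulley_centre [(array([299., 211.]), 0.9, array([ 0.5783, -0.0052]))]
mark [(array([329., 236.]), 0.79, array([ 0.5081, -0.0882]))]
pointer [(array([299., 244.]), 0.83, array([ 0.4862, -0.0027]))]
lock_bore [(array([304., 2
[... 609 characters left out ...]
([0.8075, 0.1627]))]
pulley_centre [(array([346., 165.]), 0.41, array([0.5797, 0.151 ]))]
mark [(array([274., 204.]), 0.67, array([ 0.5212, -0.0915]))]
pointer [(array([281., 185.]), 0.69, array([ 0.4761, -0.0097]))]
lock_bore [(array([325., 287.]), 0.32, array([ 0.7886, -0.2447]))]
pin_grip [(array([242., 236.]), 0.97, array([ 0.5753, -0.2629])), (array([167., 251.]), 0.66, array([ 0.4835, -0.3964])), (array([205., 229.]), 0.54, array([ 0.4909, -0.2937]))]
pin_tip [(array([173., 282.]), 0.76, array([ 0.486 , -0.3976])), (array([205., 258.]), 0.75, array([ 0.4812, -0.2983])), (array([241., 272.]), 0.7, array([ 0.5826, -0.2824]))]
stand [(array([205., 262.]), 0.73, array([ 0.4872, -0.3047]))]
```

```bash
python3 -c "
import cv2,numpy as np
cv2.imwrite('pics/b.png',np.vstack([cv2.imread('pics/top0.png'),cv2.imread('pics/scene0.png')])[:, :])" ; ls pics
```

```text
b.png
scene0.png
top0.png
```

View pics/top0.png

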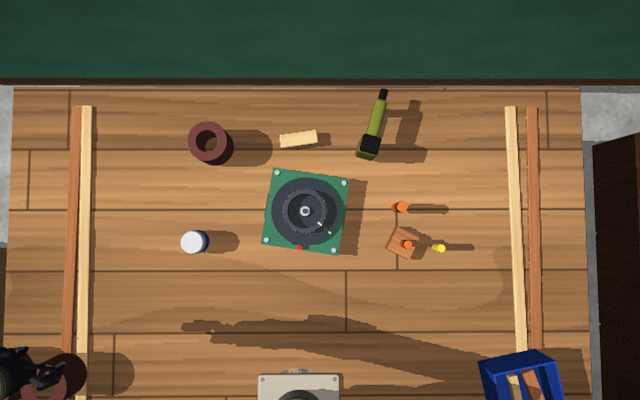

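View pics/scene0.png

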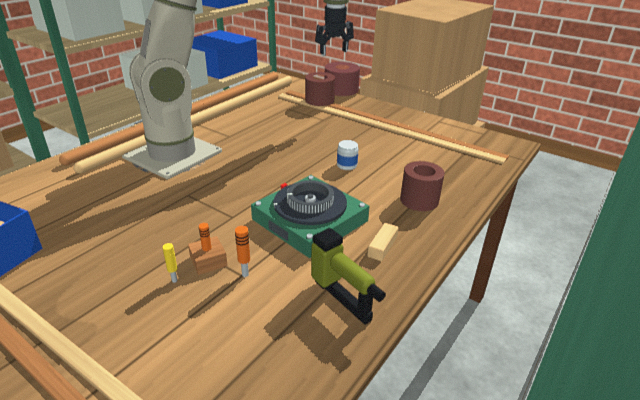

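The top view shows the pulley near (305,211), the red pointer at (299,247) and the mark at about (325,230). The orange pin in its stand is at (407,244). The look-alikes stand free: a larger orange one at (402,207) and a yellow one at (440,247). Next I refine these positions.

```bash
cat > m.py <<'E'
from h import *
def meas(tag=None):
    p=manip.camera("top"); f=p["frame"]; hsv=cv2.cvtColor(f,cv2.COLOR_RGB2HSV)
    R={"pic":p}
    win=np.zeros(f.shape[:2],bool); win[160:262,250:360]=1
    sat=(hsv[...,1]<90)&win&(hsv[...,2]<110)
    m=((hsv[...,0]>55)&(hsv[...,0]<95)&(hsv[...,1]>90)&win)
    ho=cv2.convexHull(np.argwhere(m)[:,::-1].astype(np.float32))
    w=np.array([ray(p,q[0],.05)[:2] for q in ho],np.float32)
    R["house"]=cv2.minAreaRect(w)
    red=((hsv[...,0]<6)|(hsv[...,0]>174))&(hsv[...,1]>180)&win
    yx=np.argwhere(red);R["red"]=ray(p,yx.mean(0)[::-1],.066)[:2],len(yx)
    wh=win&(hsv[...,2]>150)&(hsv[...,1]<60)
    n,l,s,c=cv2.connectedComponentsWithStats(wh.astype(np.uint8))
    R["white"]=[(c[i].round(1),s[i][4],ray(p,c[i],.064)[:2].round(4)) for i in range(1,n)]
    return R
E
python3 - <<'E'
from m import *
R=meas();p=R["pic"]
for k in("house","red","white"):print(k,R[k])
for l,z in(("pulley",.064),("pin_grip",.1),("stand",.04)):
    for d in manip.outline_of(p,l)[:4]:
        m=d["mask"];c=np.argwhere(m)[:,::-1].astype(np.float32)
        w=np.array([ray(p,q,z)[:2] for q in c],np.float32)
        print(l,d["confidence"],len(c),d["extent"],"circ",cv2.minEnclosingCircle(w),"rect",cv2.minAreaRect(w))
f=p["frame"];a=cv2.resize(f[160:262,258:360],None,fx=6,fy=6,interpolation=cv2.INTER_CUBIC)[:600]
s=manip.camera("scene")["frame"]
cv2.imwrite("pics/c1.png",a[:,:,::-1])
cv2.imwrite("pics/c2.png",cv2.resize(s[150:300,150:380],None,fx=3.4,fy=3.4,interpolation=cv2.INTER_CUBIC)[:,:,::-1])
E
```

```text
house ((0.580306351184845, -0.019591644406318665), (0.22031427919864655, 0.21699810028076172), 81.11029815673828)
red (array([ 0.47911007, -0.00417633]), 16)
white [(array([276.4, 172. ]), np.int32(23), array([0.6886, 0.0599])), (array([343.4, 182.5]), np.int32(21), array([ 0.6588, -0.128 ])), (array([303.8, 210.6]), np.int32(50), array([ 0.5801, -0.0169])), (array([319.5, 223.5]), np.int32(10), array([ 0.5441, -0.0607])), (array([329.2, 232.2]), np.int32(6), array([ 0.5199, -0.0876])), (array([265.5, 239.5]), np.int32(24), array([0.5001, 0.0895])), (array([333.1, 249.9]), np.int32(22), array([ 0.4706, -0.0983]))]
pulley 0.96 3623 [272.9, 177.1, 338.3, 243.5] circ ((0.579022228717804, -0.020639309659600258), 0.09584841877222061) rect ((0.57808518409729, -0.018986009061336517), (0.1871505081653595, 0.18719470500946045), 89.81615447998047)
pulley 0.55 94 [400.1, 238.7, 409.5, 248.7] circ ((0.4873710870742798, -0.30070704221725464), 0.016414903104305267) rect ((0.48748230934143066, -0.30090153217315674), (0.032343048602342606, 0.023722602054476738), 63.28660583496094)
pin_grip 0.48 110 [431.8, 242.2, 447.2, 251.5] circ ((0.4786929786205292, -0.38093459606170654), 0.019455550238490105) rect ((0.4790211021900177, -0.3810286521911621), (0.038683585822582245, 0.023597922176122665), 75.83356475830078)
pin_grip 0.47 143 [392.5, 198.6, 408.0, 210.3] circ ((0.5868696570396423, -0.27799490094184875), 0.021695099771022797) rect ((0.588234543800354, -0.2779978811740875), (0.0409969687461853, 0.027192026376724243), 89.8759536743164)
stand 0.86 622 [384.4, 226.2, 417.5, 260.3] circ ((0.4880926012992859, -0.29398828744888306), 0.0493476577103138) rect ((0.4885410666465759, -0.295586496591568), (0.07858525216579437, 0.07289812713861465), 62.723663330078125)
```

View pics/c1.png

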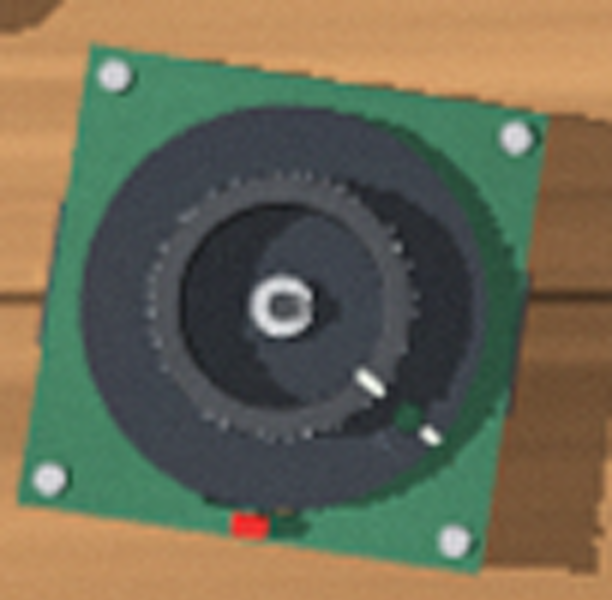

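View pics/c2.png

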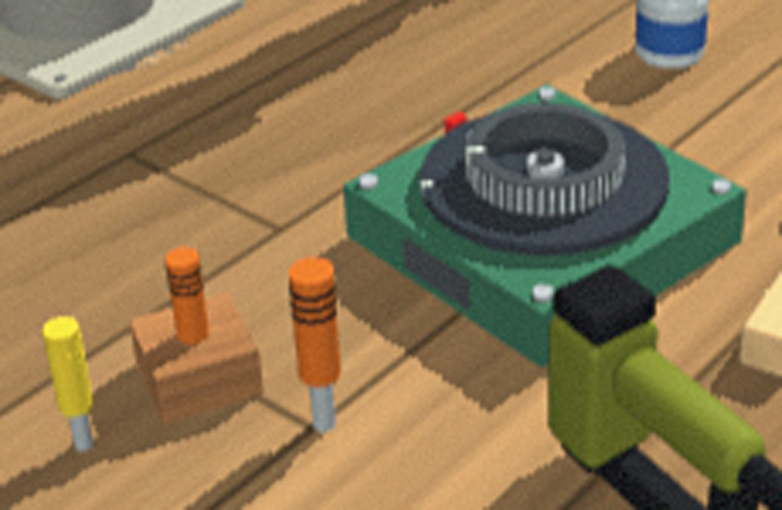

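The second crop shows the pin in the stand with its head at about (185,290). The housing fit is consistent: centre (0.580, -0.0193), yaw -8.9°. The mark is at -131.2° and the pointer at -188.95°, so the pulley has to turn about -57.7°. I'll pinch the rim at 67.7°, which is the tool's current yaw.

jog_arm([
  [363, -548, -60],
  [363, -548, -60],
  [363, -548, -60],
  [363, -548, -60],
  [363, -548, -60],
  [363, -548, -60],
  [363, -548, -60],
  [363, -548, -60],
  [363, -548, -60],
  [363, -548, -60],
  [363, -548, -60],
  [363, -548, -60],
], turn=[0, 0, 0, 0, 0, 0, 0, 0, 0, 0, 0, 0], grip=42, grip_force=40)

```text
clock: 2.25
position: [0.5127, 0.1614, 0.1861]
ee_rot: [0.193, 0.981, 0.0, 0.0]
ft_force: [1.7, 0.9, -0.2]
grip_width: 0.498
```

jog_arm([
  [88, -131, -16],
  [88, -131, -16],
  [88, -131, -16],
  [88, -131, -16],
  [88, -131, -16],
  [88, -131, -16],
  [88, -131, -50],
  [88, -131, -76],
  [88, -131, -76],
], turn=[0, 0, 0, 0, 0, 0, 0, 0, 0])

```text
clock: 3.0
position: [0.5973, 0.0319, 0.1053]
ee_rot: [0.192, 0.981, -0.001, -0.003]
ft_force: [-1.2, 0.5, -1.5]
grip_width: 0.491
```

jog_arm([
  [3, -2, 0],
  [3, -2, -10],
  [3, -2, -20],
  [3, -2, -28],
  [3, -2, -32],
  [3, -2, -32],
], turn=[0, 0, 0, 0, 0, 0])

```text
clock: 3.5
position: [0.5999, 0.0299, 0.0724]
ee_rot: [0.192, 0.981, -0.001, -0.004]
ft_force: [-0.8, 0.1, 0.5]
grip_width: 0.487
```

jog_arm([
  [0, 0, 0],
  [0, 0, 0],
  [0, 0, 0],
  [0, 0, 0],
  [0, 0, 0],
  [0, 0, 0],
], turn=[0, 0, 0, 0, 0, 0], grip=5, grip_force=40)

```text
clock: 4.0
position: [0.6001, 0.0294, 0.0729]
ee_rot: [0.192, 0.981, -0.001, -0.004]
ft_force: [-1.9, -3.1, 4.0]
grip_width: 0.145
```

```bash
python3 - <<'E'
from h import *
o=manip.get_obs();print(o["position"],o["ft_force"],o["torque"],o["grip_width"]*85.4)
p=o["position"][:2];c=np.array([.580,-.0193]);v=p-c
print(np.hypot(*v),np.degrees(np.arctan2(v[1],v[0])))
for n in(8,16,24):
  pass
s=2.4
print([(a:=np.radians(-s*k),np.round(1000*(np.array([[np.cos(a),-np.sin(a)],[np.sin(a),np.cos(a)]])@v-v),1).tolist())[1] for k in range(1,25)])
E
```

```text
[0.60011064 0.02941777 0.07286173] [-1.94380647 -3.06874297  3.98625831] [-0.66857388  0.27919296  0.22037318] 12.406762171753227
0.052705394769883875 67.56921710709426
[[2.0, -0.9], [4.0, -1.9], [5.9, -2.9], [7.8, -4.0], [9.7, -5.2], [11.5, -6.5], [13.2, -7.9], [14.9, -9.3], [16.5, -10.8], [18.1, -12.4], [19.6, -14.0], [21.0, -15.7], [22.3, -17.5], [23.6, -19.3], [24.8, -21.1], [25.9, -23.0], [26.9, -25.0], [27.9, -27.0], [28.8, -29.0], [29.6, -31.1], [30.2, -33.2], [30.9, -35.3], [31.4, -37.4], [31.8, -39.6]]
```

jog_arm([
  [2, -0.9, 0],
  [4, -1.9, 0],
  [5.9, -2.9, 0],
  [7.8, -4.0, 0],
  [9.7, -5.2, 0],
  [11.5, -6.5, 0],
  [13.2, -7.9, 0],
  [14.9, -9.3, 0],
  [16.5, -10.8, 0],
  [18.1, -12.4, 0],
  [19.6, -14.0, 0],
  [21.0, -15.7, 0],
], turn=[-2.4, -4.8, -7.2, -9.6, -12, -14.4, -16.8, -19.2, -21.6, -24, -26.4, -28.8])

```text
clock: 5.0
position: [0.6214, 0.014, 0.0729]
ee_rot: [0.431, 0.902, 0.0, -0.004]
ft_force: [0.6, -0.5, 1.4]
grip_width: 0.146
```

```bash
python3 - <<'E'
from h import *
o=manip.get_obs();print(o["position"],o["ft_force"],o["torque"],o["grip_width"]*85.4)
q=o["ee_rot"];yaw=np.degrees(np.arctan2(q[0],q[1]))*-2+90;print("yaw",yaw)
c=np.array([.580,-.0193]);v0=np.array([.0201,.0487])
v=o["position"][:2]-c
b=np.degrees(np.arctan2(v[1],v[0]));print(np.hypot(*v),b)
for k in range(1,13):
  a=np.radians(67.57-57.7-(12-k)*2.4) if 0 else np.radians(b+(67.57-57.7-b)*k/12)
  print(np.round(1000*(np.hypot(*v)*np.array([np.cos(a),np.sin(a)])-v),1).tolist(),end=",")
E
```

```text
[0.6214489  0.01398991 0.07292175] [ 0.64909208 -0.54840205  1.35370278] [-0.20603026 -0.13143503  0.30819428] 12.44469486137307
yaw 38.954140320991904
0.05316229366003044 38.76987495462033
[1.4, -1.8],[2.6, -3.6],[3.9, -5.5],[5.0, -7.4],[6.0, -9.4],[7.0, -11.4],[7.9, -13.5],[8.7, -15.5],[9.4, -17.7],[10.0, -19.8],[10.5, -22.0],[10.9, -24.2],
```

jog_arm([
  [1.4, -1.8, 0],
  [2.6, -3.6, 0],
  [3.9, -5.5, 0],
  [5.0, -7.4, 0],
  [6.0, -9.4, 0],
  [7.0, -11.4, 0],
  [7.9, -13.5, 0],
  [8.7, -15.5, 0],
  [9.4, -17.7, 0],
  [10.0, -19.8, 0],
  [10.5, -22.0, 0],
  [10.9, -24.2, 0],
], turn=[-2.4, -4.8, -7.2, -9.6, -12, -14.4, -16.8, -19.3, -21.7, -24.1, -26.5, -28.9])

```text
clock: 6.0
position: [0.6328, -0.01, 0.0729]
ee_rot: [0.643, 0.766, 0.001, -0.003]
ft_force: [1.8, -1.4, -1.5]
grip_width: 0.146
```

```bash
python3 - <<'E'
from m import *
o=manip.get_obs();print(o["position"],o["ft_force"],o["grip_width"]*85.4)
R=meas();print(R["white"],R["red"])
f=R["pic"]["frame"]
s=manip.camera("scene");print(s["shot"])
for l in("mark","pointer"):print(l,[(d["at"],d["confidence"],ray(s,d["at"],.064)) for d in manip.pinpoint(s,l)[:2]])
a=cv2.resize(f[160:262,258:360],(400,400),interpolation=cv2.INTER_CUBIC)
b=cv2.resize(s["frame"][150:250,240:340],(400,400),interpolation=cv2.INTER_CUBIC)
cv2.imwrite("pics/d1.png",np.hstack([a,b])[:,:,::-1])
E
```

```text
[ 0.63281342 -0.01004443  0.07291966] [ 1.79103041 -1.40918233 -1.52352655] 12.466071184795496
[(array([281.9, 208.7]), np.int32(3678), array([0.5856, 0.0442])), (array([315.8, 187.4]), np.int32(185), array([ 0.6452, -0.0506])), (array([342.8, 181.2]), np.int32(4), array([ 0.6623, -0.1263])), (array([333.1, 249.9]), np.int32(22), array([ 0.4706, -0.0983]))] (array([nan, nan]), 0)
6
mark [([286.0, 186.3], 0.62, array([ 0.48997581, -0.00607177,  0.064     ])), ([281.2, 185.0], 0.28, array([ 0.47543914, -0.00887971,  0.064     ]))]
pointer [([306.0, 222.0], 0.62, array([ 0.63162754, -0.10300433,  0.064     ]))]m.py:12: RuntimeWarning: Mean of empty slice.
  yx=np.argwhere(red);R["red"]=ray(p,yx.mean(0)[::-1],.066)[:2],len(yx)
  ret = um.true_divide(
```

View pics/d1.png

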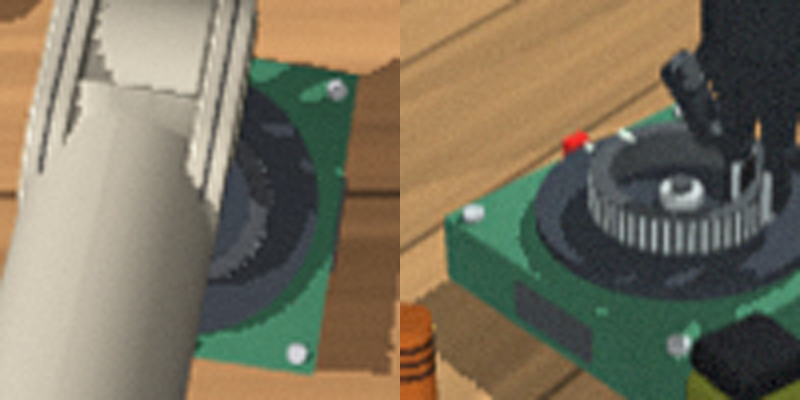

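The scene crop has the mark at (588,147) next to the red pointer at (577,143), in line as expected. I'll release, back away and check it from above before touching the pin.

jog_arm([
  [0, 0, 0],
  [0, 0, 0],
  [0, 0, 0],
  [0, 0, 0],
  [0, 0, 20],
  [0, 0, 50],
  [0, 0, 90],
  [0, 0, 120],
  [0, 40, 150],
  [0, 80, 150],
  [0, 120, 150],
  [0, 160, 150],
], turn=[0, 0, 0, 0, 0, 0, 0, 0, 0, 0, 0, 0], grip=42)

```text
clock: 7.2
position: [0.6329, 0.1495, 0.2242]
ee_rot: [0.642, 0.767, 0.002, -0.002]
ft_force: [1.4, -0.1, -0.1]
grip_width: 0.496
```

jog_arm([
  [-20, 40, 0],
  [-40, 80, 0],
  [-40, 120, 0],
  [-40, 120, 0],
  [-40, 120, 0],
], turn=[0, 0, 0, 0, 0])

```text
clock: 7.62
position: [0.5911, 0.2743, 0.2236]
ee_rot: [0.639, 0.769, 0.002, -0.003]
ft_force: [0.2, 0.6, 0.3]
grip_width: 0.492
```

```bash
python3 - <<'E'
from m import *
R=meas();p=R["pic"];print(R["white"],R["red"],R["house"])
s=manip.camera("scene");P=[]
rays=[]
for q,(x0,x1,y0,y1) in((p,(385,425,226,262)),(s,(190,222,215,262))):
    hsv=cv2.cvtColor(q["frame"],cv2.COLOR_RGB2HSV)
    m=np.zeros((400,640),bool);m[y0:y1,x0:x1]=1
    m&=(hsv[...,1]>215)&(hsv[...,0]<20)&(hsv[...,2]>120)
    yx=np.argwhere(m);print(len(yx),yx.min(0),yx.max(0),yx.mean(0))
    rays.append((q,yx))
# fit pin axis xy by matching projected cylinder silhouette extents/centroid
from scipy.optimize import least_squares
th=np.linspace(0,2*np.pi,40)
def mask(q,x,y,S=8):
    pts=np.array([proj(q,[x+.011*np.cos(t),y+.011*np.sin(t),z]) for t in th for z in(.04,.106)],np.float32)
    return cv2.convexHull(pts)
def res(v):
    r=[]
    for q,yx in rays:
        M=cv2.moments(mask(q,*v));r+=[M["m10"]/M["m00"]-.0-yx[:,1].mean(),M["m01"]/M["m00"]-yx[:,0].mean()]
    return r
r=least_squares(res,[.486,-.297]);print(r.x,r.fun)
for q,yx in rays:print(cv2.boundingRect(mask(q,*r.x)),cv2.contourArea(mask(q,*r.x)))
a=cv2.resize(p["frame"][160:262,258:360],(400,400),interpolation=cv2.INTER_CUBIC)
b=cv2.resize(s["frame"][170:290,160:280],(400,400),interpolation=cv2.INTER_CUBIC)
cv2.imwrite("pics/e1.png",np.hstack([a,b])[:,:,::-1])
E
```

```text
[(array([276.6, 172.1]), np.int32(23), array([0.6884, 0.0594])), (array([343.4, 182.5]), np.int32(23), array([ 0.6587, -0.1281])), (array([303.5, 207. ]), np.int32(2), array([ 0.5902, -0.0161])), (array([306., 207.]), np.int32(1), array([ 0.5902, -0.0231])), (array([301., 209.]), np.int32(1), array([ 0.5846, -0.0091])), (array([307.8, 211. ]), np.int32(5), array([ 0.579 , -0.0281])), (array([301., 212.]), np.int32(1), array([ 0.5763, -0.0091])), (array([303., 214.]), np.int32(1), array([ 0.5707, -0.0147])), (array([305., 214.]), np.int32(1), array([ 0.5706, -0.0203])), (array([301. , 230.5]), np.int32(4), array([ 0.5247, -0.0091])), (array([265.7, 239.3]), np.int32(26), array([0.5005, 0.0891])), (array([299.4, 243.3]), np.int32(7), array([ 0.4893, -0.0048])), (array([333.1, 249.8]), np.int32(23), array([ 0.471 , -0.0983]))] (array([ 0.47911007, -0.00417633]), 16) ((0.5802872180938721, -0.01959531009197235), (0.22033046185970306, 0.21699848771095276), 81.1241455078125)Traceback (most recent call last):
  File "<stdin>", line 9, in <module>
    return umr_minimum(a, axis, None, out, keepdims, initial, where)
ValueError: zero-size array to reduction operation minimum which has no identity
```

The mark now measures (0.4893, -0.0048) against a target of (0.4891, -0.0050), so it faces the pointer. Next I locate the pin.

```bash
cat > pin.py <<'E'
from m import *
from scipy.optimize import least_squares
p=manip.camera("top");s=manip.camera("scene");rays=[]
for q,(x0,x1,y0,y1) in((p,(385,425,226,262)),(s,(190,222,215,262))):
    hsv=cv2.cvtColor(q["frame"],cv2.COLOR_RGB2HSV)
    m=np.zeros((400,640),bool);m[y0:y1,x0:x1]=1
    c=hsv[m];m&=(hsv[...,1]>200)&(hsv[...,0]<20)&(hsv[...,2]>90)
    m=cv2.morphologyEx(m.astype(np.uint8),cv2.MORPH_CLOSE,np.ones((5,3)))>0
    n,l,st,_=cv2.connectedComponentsWithStats(m.astype(np.uint8))
    print(st[1:].tolist(),c[:,1].max())
    rays.append((q,np.argwhere(l==1+np.argmax(st[1:,4])) if n>1 else np.array([[0,0]])))
th=np.linspace(0,2*np.pi,40)
def hull(q,x,y):
    return cv2.convexHull(np.array([proj(q,[x+.011*np.cos(t),y+.011*np.sin(t),z]) for t in th for z in(.04,.106)],np.float32))
def res(v):
    r=[]
    for q,yx in rays:
        M=cv2.moments(hull(q,*v));r+=[M["m10"]/M["m00"]-yx[:,1].mean(),M["m01"]/M["m00"]-yx[:,0].mean()]
    return r
r=least_squares(res,[.486,-.297]);print(r.x,r.fun)
for q,yx in rays:print(cv2.boundingRect(hull(q,*r.x)),cv2.contourArea(hull(q,*r.x)))
a=cv2.resize(p["frame"][160:262,258:360],(400,400),interpolation=cv2.INTER_CUBIC)
b=cv2.resize(s["frame"][170:290,160:280],(400,400),interpolation=cv2.INTER_CUBIC)
cv2.imwrite("pics/e1.png",np.hstack([a,b])[:,:,::-1])
E
python3 pin.py
```

```text
[[400, 242, 11, 5, 32]] 222
[[199, 224, 12, 27, 209]] 224
[ 0.48764516 -0.29715414] [ 0.12107405 -0.44189855 -0.38470952 -0.84653863]
(398, 239, 14, 10) 89.8193073195871
(197, 221, 14, 30) 274.2940787858097
```

View pics/e1.png

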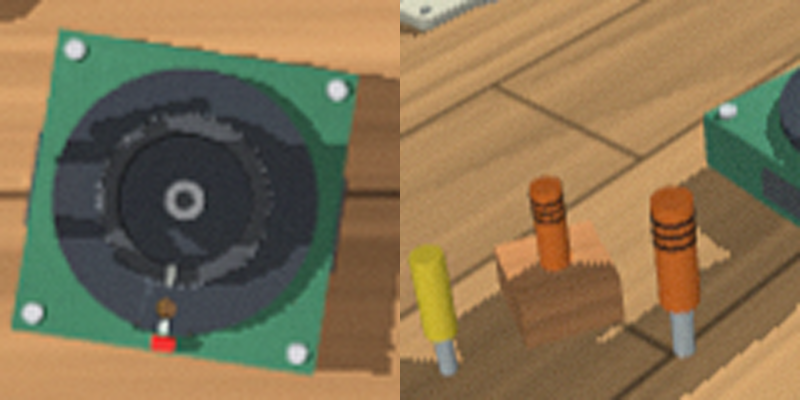

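The left half shows the mark, the hole and the red pointer in line at about (165,310). The right half shows the pin in its stand, now partly in shadow, so I'll refit it from the first, lit pictures.

```bash
sed -e 's/^p=manip.*/p=manip.camera("top");s=manip.camera("scene");rays=[]\np=dict(p);s=dict(s);p["frame"]=cv2.imread("pics\/top0.png")[:,:,::-1].copy();s["frame"]=cv2.imread("pics\/scene0.png")[:,:,::-1].copy()/' -e 's/e1/e2/' pin.py > pin2.py
sed -i 's/^th=/for q,yx in rays:\n    d=q["frame"]\n    print(cv2.cvtColor(d,cv2.COLOR_RGB2HSV)[int(yx[:,0].mean()),int(yx[:,1].mean())-12:int(yx[:,1].mean())+13].tolist())\nth=/' pin2.py
python3 pin2.py
```

```text
[[400, 240, 6, 7, 26]] 215
[[199, 224, 12, 27, 216]] 223
[[11, 148, 190], [12, 151, 198], [12, 151, 196], [12, 151, 197], [12, 149, 197], [12, 147, 192], [12, 150, 189], [13, 154, 187], [13, 150, 192], [12, 163, 195], [10, 209, 187], [10, 207, 182], [10, 199, 146], [9, 173, 96], [10, 199, 181], [11, 194, 244], [12, 191, 246], [12, 198, 241], [11, 196, 241], [12, 192, 243], [11, 194, 240], [10, 189, 197], [12, 159, 125], [11, 155, 117], [12, 150, 119]]
[[16, 122, 175], [17, 125, 173], [16, 124, 169], [16, 121, 169], [17, 125, 165], [15, 120, 172], [16, 125, 170], [16, 121, 171], [12, 181, 127], [11, 181, 83], [11, 181, 90], [11, 190, 117], [11, 190, 114], [10, 185, 91], [10, 174, 95], [12, 159, 85], [12, 210, 137], [12, 193, 177], [16, 119, 197], [17, 120, 194], [15, 122, 195], [15, 135, 196], [14, 129, 200], [14, 135, 206], [14, 139, 203]]
[ 0.4900486  -0.29522477] [ 2.19122851 -0.04963496  1.070593   -1.00875316]
(398, 238, 13, 10) 89.41247770702466
(199, 221, 14, 30) 273.975468936027
```

```bash
sed -i -e 's/hsv\[...,1\]>200/hsv[...,1]>(171 if q is p else 155)/' -e 's/>90)$/>40)/' pin2.py; python3 pin2.py | grep -v '\[\[1[16], 1'
python3 - <<'E'
import cv2,numpy as np
a=cv2.imread('pics/top0.png')[226:262,382:422];b=cv2.imread('pics/scene0.png')[214:274,185:245]
cv2.imwrite('pics/f.png',np.hstack([cv2.resize(a,(400,360),interpolation=0),cv2.resize(b,(360,360),interpolation=0)]))
E
```

```text
[[400, 240, 13, 9, 89]] 215
[[199, 222, 13, 30, 280], [196, 253, 1, 1, 1]] 223
[[12, 147, 198], [12, 149, 198], [12, 151, 194], [12, 148, 196], [12, 152, 193], [13, 149, 192], [11, 161, 187], [10, 210, 188], [9, 202, 178], [10, 192, 117], [10, 196, 130], [10, 196, 235], [11, 192, 243], [12, 192, 241], [12, 196, 239], [11, 192, 240], [11, 192, 240], [11, 192, 243], [10, 198, 234], [11, 184, 148], [12, 146, 122], [11, 154, 119], [13, 153, 122], [11, 154, 114], [13, 137, 112]]
[ 0.48955049 -0.29821066] [-0.15752885 -0.43221708 -0.29726809 -0.28760613]
(399, 238, 13, 10) 89.8956225020811
(197, 222, 15, 29) 274.98719588830136
```

View pics/f.png

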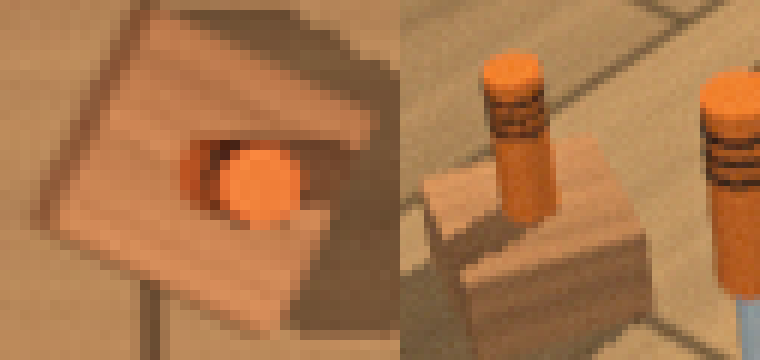

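The fit for the pin's axis is (0.4896, -0.2982), with residuals under 0.5 px and mask areas that match. The crop confirms the head at (260,188) left and (515,140) right.

jog_arm([
  [-101.5, -572.5, 0],
  [-101.5, -572.5, 0],
  [-101.5, -572.5, 0],
  [-101.5, -572.5, 0],
  [-101.5, -572.5, 0],
  [-101.5, -572.5, 0],
  [-101.5, -572.5, 0],
  [-101.5, -572.5, 0],
  [-101.5, -572.5, 0],
  [-101.5, -572.5, 0],
  [-101.5, -572.5, 0],
  [-101.5, -572.5, 0],
], turn=[7, 14, 21, 28, 35, 42, 49, 56, 63, 70.5, 70.5, 70.5], grip=50)

```text
clock: 9.02
position: [0.508, -0.2108, 0.2246]
ee_rot: [0.081, 0.997, 0.001, -0.003]
ft_force: [0.3, -0.7, -0.1]
grip_width: 0.588
```

jog_arm([
  [-18.4, -87.4, 0],
  [-18.4, -87.4, 0],
  [-18.4, -87.4, 0],
  [-18.4, -87.4, -40],
  [-18.4, -87.4, -75],
  [-18.4, -87.4, -85],
  [-18.4, -87.4, -85],
], turn=[0, 0, 0, 0, 0, 0, 0])

```text
clock: 9.6
position: [0.4879, -0.2975, 0.1374]
ee_rot: [0.081, 0.997, 0.001, -0.005]
ft_force: [-0.3, -0.2, 0.5]
grip_width: 0.589
```

jog_arm([
  [1.7, -0.7, 0],
  [1.7, -0.7, -15],
  [1.7, -0.7, -30],
  [1.7, -0.7, -45],
  [1.7, -0.7, -55],
  [1.7, -0.7, -62],
  [1.7, -0.7, -62],
  [1.7, -0.7, -62],
], turn=[0, 0, 0, 0, 0, 0, 0, 0])

```text
clock: 10.27
position: [0.4901, -0.2985, 0.0762]
ee_rot: [0.081, 0.997, 0.001, -0.005]
ft_force: [0.1, -0.4, 0.4]
grip_width: 0.586
```

jog_arm([
  [0, 0, 0],
  [0, 0, 0],
  [0, 0, 0],
  [0, 0, 0],
  [0, 0, 0],
  [0, 0, 0],
  [0, 0, 0],
], turn=[0, 0, 0, 0, 0, 0, 0], grip=12, grip_force=40)

```text
clock: 10.85
position: [0.4907, -0.299, 0.0773]
ee_rot: [0.081, 0.997, 0.001, -0.004]
ft_force: [-0.7, 0.6, 6.5]
grip_width: 0.248
```

jog_arm([
  [0, 0, 8],
  [0, 0, 16],
  [0, 0, 26],
  [0, 0, 36],
  [0, 0, 50],
  [0, 0, 70],
  [0, 0, 90],
  [0, 0, 90],
  [0, 0, 90],
], turn=[0, 0, 0, 0, 0, 0, 0, 0, 0])

```text
clock: 11.6
position: [0.4913, -0.2992, 0.1689]
ee_rot: [0.081, 0.997, 0.001, -0.003]
ft_force: [0.6, 0.9, -1.5]
grip_width: 0.245
```

```bash
cat > seat.py <<'E'
from h import *
o=manip.get_obs();P=o["position"];print(P,o["ft_force"],o["torque"],o["grip_width"]*85.4)
s=manip.camera("scene")
n=proj(s,[P[0],P[1],P[2]-.0713]);print("expected tip px",n,"14mm above",proj(s,[P[0],P[1],P[2]-.0573]))
print([(d["at"],d["confidence"]) for d in manip.pinpoint(s,"pin_tip")[:4]])
x,y=int(n[0]),int(n[1]);c=s["frame"][max(0,y-50):y+30,x-40:x+40]
cv2.imwrite("pics/g.png",cv2.resize(c,None,fx=7,fy=7,interpolation=0)[:,:,::-1]);print(x-40,max(0,y-50))
E
python3 seat.py
```

```text
[ 0.49134914 -0.29924763  0.16890251] [ 0.57924292  0.88567293 -1.5297054 ] [0.01480189 0.00667604 0.04426874] 20.88639494685344
expected tip px [203.50237826 228.56457235] 14mm above [202.77853346 223.55201649]
[([170.9, 280.5], 0.62), ([244.3, 276.6], 0.6), ([199.9, 231.7], 0.55)]
163 178
```

View pics/g.png

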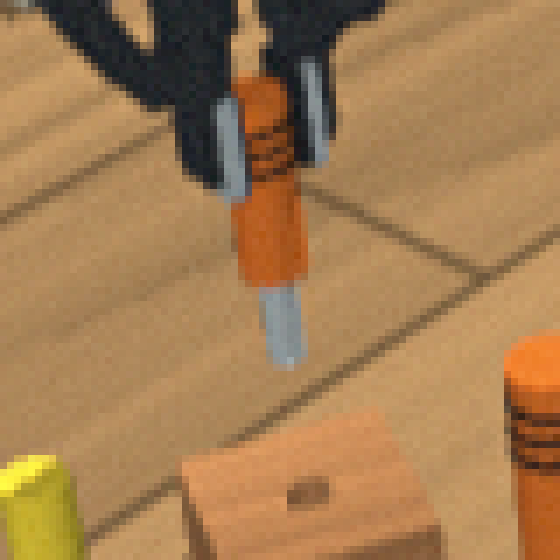

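The view shows the pin hanging upright with its tip at crop (290,362), i.e. pixel (204,229). That is within 1 px of the prediction. One quick centroid fit will give the pin's offset in the jaws.

```bash
cat > off.py <<'E'
from h import *
from scipy.optimize import least_squares
o=manip.get_obs();P=o["position"];s=manip.camera("scene")
tip=proj(s,[P[0],P[1],P[2]-.0713]);x,y=tip.astype(int)
hsv=cv2.cvtColor(s["frame"],cv2.COLOR_RGB2HSV)
th=np.linspace(0,2*np.pi,30)
def hull(r,z0,z1,dx,dz):
    e=np.array([.988,-.156])*dx
    return cv2.convexHull(np.array([proj(s,[P[0]+e[0]+r*np.cos(t),P[1]+e[1]+r*np.sin(t),P[2]-.0713+dz+z]) for t in th for z in(z0,z1)],np.float32))
m=np.zeros((400,640),bool);m[y-20:y+6,x-9:x+10]=1;m&=(hsv[...,1]<70)
n,l,st,c=cv2.connectedComponentsWithStats(m.astype(np.uint8));i=1+np.argmax(st[1:,4]);c=c[i];print(st[i],c)
def f(v):
    M=cv2.moments(hull(.006,.0,.034,*v));return [M["m10"]/M["m00"]-c[0],M["m01"]/M["m00"]-c[1]]
r=least_squares(f,[0,0]);print("dx,dz",r.x,r.fun,cv2.contourArea(hull(.006,0,.034,*r.x)),cv2.boundingRect(hull(.006,0,.034,*r.x)))
E
python3 off.py
```

```text
[200 219   7  12  63] [203.01587302 224.58730159]
dx,dz [ 0.00036178 -0.00476317] [-0.04733138  0.0194248 ] 81.70256433088798 (199, 216, 8, 17)
```

jog_arm([
  [1, 20, 10],
  [2, 50, 10],
  [4, 80, 10],
  [5, 115, 10],
  [7, 150, 10],
  [8, 185, 10],
  [9, 220, 10],
  [10, 250, 10],
  [11.6, 275, 5],
  [11.6, 292, 0],
  [11.6, 292, -5],
  [11.6, 292, -5],
], turn=[0, 0, 0, 0, 0, 0, 0, 0, 0, 0, 0, 0])

```text
clock: 12.75
position: [0.5009, -0.0059, 0.1601]
ee_rot: [0.08, 0.997, 0.001, -0.006]
ft_force: [0.7, -0.7, 0.3]
grip_width: 0.245
```

jog_arm([
  [0, 0, 0],
  [0, 0, 0],
  [0, 0, 0],
], turn=[0, 0, 0])

```text
clock: 13.0
position: [0.5009, -0.007, 0.1601]
ee_rot: [0.081, 0.997, 0.001, -0.006]
ft_force: [-0.1, 0.2, -0.3]
grip_width: 0.244
```

```bash
python3 off.py; python3 - <<'E'
from h import *
o=manip.get_obs();print(o["position"],o["ee_rot"],o["ft_force"],o["torque"])
E
```

```text
[287 171   4  11  42] [288.5        175.76190476]
dx,dz [-0.00081207 -0.00466585] [4.95929373e-06 4.61554720e-07] 57.9588760654442 (286, 169, 5, 14)
[ 0.50095271 -0.00686333  0.16017714] [ 8.11215189e-02  9.96687084e-01  6.37228071e-04 -5.80951185e-03] [-0.13882021  0.30632775 -0.99904471] [-0.01566321  0.02038133  0.01794317]
```

jog_arm([
  [2.6, -0.5, -5],
  [2.6, -0.5, -12],
  [2.6, -0.5, -18],
  [2.6, -0.5, -21],
  [2.6, -0.5, -21],
  [2.6, -0.5, -21],
], turn=[0, 0, 0, 0, 0, 0])

```text
clock: 13.55
position: [0.5034, -0.0074, 0.1389]
ee_rot: [0.081, 0.997, 0.0, -0.006]
ft_force: [0.1, -0.3, -0.2]
grip_width: 0.246
```

```bash
python3 - <<'E'
from h import *
o=manip.get_obs();print(o["position"],o["ee_rot"],o["ft_force"],o["torque"])
E
```

```text
[ 0.50336697 -0.00741512  0.1388986 ] [ 8.11270706e-02  9.96684917e-01  4.91356776e-04 -6.11005955e-03] [ 0.1105077  -0.34211517 -0.23836137] [-0.03586936  0.01319766  0.01025172]
```

Tip at about 67.6 mm; flange top is at 64. I'll lower gently.

jog_arm([
  [0, 0, -1.5],
  [0, 0, -3],
  [0, 0, -4],
  [0, 0, -5],
  [0, 0, -6],
  [0, 0, -7],
], turn=[0, 0, 0, 0, 0, 0])

```text
clock: 14.05
position: [0.5037, -0.0073, 0.132]
ee_rot: [0.081, 0.997, 0.001, -0.006]
ft_force: [1.5, 0.5, 0.1]
grip_width: 0.25
```

jog_arm([
  [0.3, 0, -1.5],
  [0.5, 0, -3],
  [0.5, 0, -4.5],
  [0.5, 0, -6],
  [0.5, 0, -7],
  [0.5, 0, -8],
  [0.5, 0, -9],
], turn=[0, 0, 0, 0, 0, 0, 0])

```text
clock: 14.63
position: [0.5041, -0.0073, 0.1228]
ee_rot: [0.081, 0.997, 0.001, -0.006]
ft_force: [0.3, 0.7, -1.5]
grip_width: 0.247
```

Tip at about 51.5 mm and still free. Next I feel for the housing top and the bore.

jog_arm([
  [0, 0, -0.6],
  [0, 0, -1.2],
  [0, 0, -1.8],
  [0, 0, -2.4],
  [0, 0, -3],
], turn=[0, 0, 0, 0, 0])

```text
clock: 15.05
position: [0.5047, -0.0074, 0.1205]
ee_rot: [0.081, 0.997, 0.001, -0.005]
ft_force: [-0.9, -0.1, 8.0]
grip_width: 0.241
```

Contact with the housing top at 8 N. I sweep along the housing's +y with a light downward bias.

jog_arm([
  [-0.4, 0.4, -0.8],
  [-0.3, 0.8, -0.8],
  [-0.3, 1.2, -0.8],
  [-0.2, 1.6, -0.8],
  [-0.1, 2.0, -0.8],
], turn=[0, 0, 0, 0, 0])

```text
clock: 15.47
position: [0.5046, -0.0066, 0.1197]
ee_rot: [0.082, 0.997, -0.0, -0.005]
ft_force: [0.9, -7.8, 0.9]
grip_width: 0.248
```

The force dropped and the pin is blocked sideways, which suggests the tip has dropped into the bore. I ease sideways and lower.

jog_arm([
  [0, -0.4, 0],
  [0, -0.5, -0.8],
  [0, -0.5, -1.6],
  [0, -0.5, -2.4],
  [0, -0.5, -3.2],
], turn=[0, 0, 0, 0, 0])

```text
clock: 15.88
position: [0.5046, -0.0073, 0.1164]
ee_rot: [0.082, 0.997, -0.0, -0.005]
ft_force: [-0.2, -4.9, 0.8]
grip_width: 0.243
```

jog_arm([
  [0, -0.4, -1],
  [0, -0.7, -2],
  [0, -0.7, -3],
  [0, -0.7, -4],
  [0, -0.7, -5],
  [0, -0.7, -6],
], turn=[0, 0, 0, 0, 0, 0])

```text
clock: 16.38
position: [0.5045, -0.0078, 0.1102]
ee_rot: [0.081, 0.997, -0.0, -0.005]
ft_force: [1.0, -1.3, 0.6]
grip_width: 0.248
```

jog_arm([
  [0, -0.2, -1],
  [0, -0.2, -2],
  [0, -0.2, -3],
  [0, -0.2, -4],
  [0, -0.2, -5],
  [0, -0.2, -6],
  [0, -0.2, -7],
], turn=[0, 0, 0, 0, 0, 0, 0])

```text
clock: 16.97
position: [0.5045, -0.0079, 0.1031]
ee_rot: [0.081, 0.997, -0.0, -0.005]
ft_force: [1.3, -0.1, -0.2]
grip_width: 0.241
```

jog_arm([
  [0, 0, -0.6],
  [0, 0, -1.2],
  [0, 0, -1.8],
  [0, 0, -2.4],
], turn=[0, 0, 0, 0])

```text
clock: 17.3
position: [0.5048, -0.0079, 0.1012]
ee_rot: [0.081, 0.997, 0.0, -0.005]
ft_force: [-3.7, -1.5, 12.3]
grip_width: 0.246
```

Seated on the flange at z = 0.1012, against an expected 0.1013. I'll release, retreat and check.

jog_arm([
  [0, 0, 0.5],
  [0, 0, 0.5],
  [0, 0, 0.5],
  [0, 0, 0.5],
  [0, 0, 0.5],
  [0, 0, 15],
  [0, 0, 35],
  [0, 0, 65],
  [0, 0, 100],
  [0, 30, 130],
  [0, 70, 130],
  [0, 110, 130],
], turn=[0, 0, 0, 0, 0, 0, 0, 0, 0, 0, 0, 0], grip=50)

```text
clock: 18.3
position: [0.5057, 0.103, 0.2336]
ee_rot: [0.083, 0.997, 0.001, -0.003]
ft_force: [0.6, 0.8, -0.0]
grip_width: 0.583
```

jog_arm([
  [0, 40, 0],
  [0, 80, 0],
  [0, 120, 0],
  [0, 160, 0],
  [0, 200, 0],
  [0, 200, 0],
  [0, 200, 0],
], turn=[0, 0, 0, 0, 0, 0, 0])

```text
clock: 18.88
position: [0.5046, 0.3058, 0.2327]
ee_rot: [0.08, 0.997, 0.001, -0.004]
ft_force: [0.4, -0.5, -0.3]
grip_width: 0.588
```

```bash
python3 - <<'E'
from m import *
R=meas();print(R["white"],R["red"]);p=R["pic"];s=manip.camera("scene")
for z in(.03,.064,.13):print(z,proj(s,[.5035,-.0077,z]).round(1),proj(p,[.5035,-.0077,z]).round(1))
print([(d["at"],d["confidence"]) for d in manip.pinpoint(s,"pin_grip")[:3]],"expect",proj(s,[.5035,-.0077,.118]))
a=cv2.resize(p["frame"][160:262,258:360],(400,400),interpolation=cv2.INTER_CUBIC)
b=cv2.resize(s["frame"][135:235,240:340],(400,400),interpolation=cv2.INTER_CUBIC)
cv2.imwrite("pics/k1.png",np.hstack([a,b])[:,:,::-1])
E
```

```text
[(array([276.5, 172. ]), np.int32(24), array([0.6887, 0.0596])), (array([343.4, 182.5]), np.int32(23), array([ 0.6587, -0.1281])), (array([304.1, 210.5]), np.int32(55), array([ 0.5804, -0.0177])), (array([301., 230.]), np.int32(3), array([ 0.5261, -0.0091])), (array([265., 238.]), np.int32(1), array([0.5042, 0.0909])), (array([267., 239.]), np.int32(1), array([0.5014, 0.0854])), (array([332.8, 250.2]), np.int32(4), array([ 0.4697, -0.0974])), (array([334., 249.]), np.int32(1), array([ 0.4732, -0.1009]))] (array([ 0.47911176, -0.00365629]), 15)
0.03 [289.7 198.7] [300.9 237.7]
0.064 [289.5 188.2] [300.5 238.1]
0.13 [289.1 166.9] [299.5 239. ]
[([242.3, 232.9], 0.71), ([289.2, 169.8], 0.63), ([169.0, 249.9], 0.56)] expect [289.21308241 170.82441473]
```

View pics/k1.png

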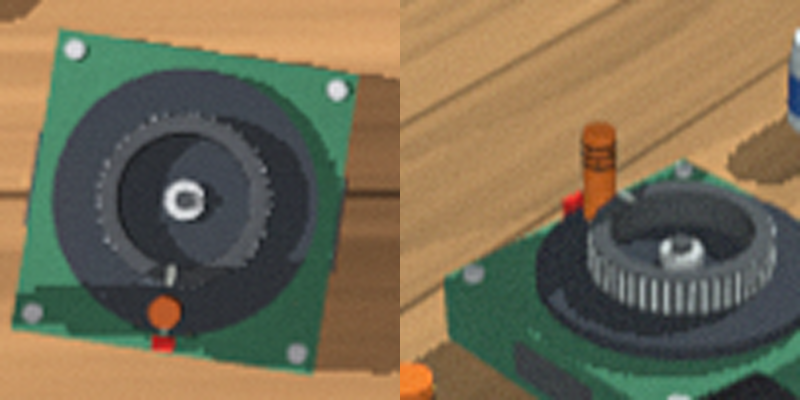

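The crops show the pin upright at (163,312) left and (598,170) right, in line with the rim mark and the pointer, with its head down on the flange.

```bash
python3 -c "
from workcell import manip
print(manip.get_obs()['clock'],manip.hand_in())"
```

```text
the job is handed in; nothing more can be done
19.0333 None
```

The job is handed in at 19.0 s of the 72 s allowed. The pulley is at its timing position and the pin is locked home.

- **Turning:** I pinched the rim and turned the pulley about 58° clockwise. The mark then measured (0.4893, -0.0048) m against a target of (0.4891, -0.0050) m, before I touched the pin.
- **Pin:** I took the smaller orange pin from its stand and lowered it through the flange hole. It met the housing top at about 8 N. On a short sweep of about 1 mm along y it dropped into the bore, with at most about 8 N sideways.
- **Seating:** The head met the flange with the gripper at 0.1012 m, where 0.1013 m was expected, at about 12 N. I then let go and moved the arm clear.

**Last checks:** the pictures show the pin upright with its head on the flange, in line with the rim mark and the pointer. The network put the pin's grip point about 1 px (roughly 3 mm) higher than expected in the scene image. I took that as within its error, since the contact height matched. The flange part of the mark was in shadow at the end, so I judged the alignment by the rim part and the pin itself. I did not measure the loose things again, but the arm only passed above or clear of them and no unexpected forces showed.

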